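# Free the jammed mill-ball chute

### The job

An oversize ball plugs the narrow outlet of the mill-ball feed chute. With closed fingers push it straight back up the main lane from the outlet, without lifting it out, until it has gone between the two sprung rollers and sits home against the rubber buffer, so that it stays there and the three smaller balls run out into the tray. Porcelain chips: go by feel, press on the big ball with no more than about 15 N, and leave the glassware standing round the chute alone.

Things in the scene. Friction and masses are not known exactly. Their poses are not given: they have to be found in the camera images.
- chute: Metal feed chute fixed to the bench. Origin on the bench under the throat; x points straight back up the main lane, y to its left, z up. The flat deck slopes: its height = 22 mm + 0.105 x - 0.053 y. Rails stand 12 to 14 mm above the deck; fingertips 22 to 27 mm above the deck clear rails and cheeks and meet the big ball near its middle.
- throat (a point): Middle of the outlet throat, on the deck: a 50 mm gap between two low cheeks (y = -23 and 27 mm, 20 mm high above the deck, x = -10 to 0). Below it the deck runs on 70 mm to the tray. The 60 mm ball cannot pass, the 44 mm balls can. The main lane above it is straight along x, rails at y = 24 and -30 mm; the smaller balls' lane joins from the right (-y) between x = 10 and 65 mm.
- slot (a point): Point on the deck of the main lane 149 mm above the throat. A catch is clamped near it, anywhere within 30 mm up or down the lane (not measured): two upright sprung rollers, 12 mm dia., 52 mm apart, opened by pushing the ball with 6 to 9 N, then a rubber buffer, 6 N per mm, rigid behind. The seated big ball is 3 mm past the rollers, 119 to 179 mm above the throat; if not past them it rolls back.
- tray (a point): Middle of the inner floor of the white open tray below the chute; inside 132 mm along chute x, 152 mm along y, walls 45 mm high.
- big_center (a point): Centre of the oversize porcelain ball, 60 mm dia., about 0.27 kg, lying in the throat at the start; it rolls freely.
- ball0_center (a point): Centre of a porcelain ball, 44 mm dia., 0.1 kg, first in the queue in the side lane, leaning on the big one.
- ball1_center (a point): Centre of the second 44 mm ball in the queue.
- ball2_center (a point): Centre of the third 44 mm ball in the queue.
- beaker_a: Glass beaker, 60 mm dia., 85 mm high, standing left of the main lane; origin centre of its underside. Leave alone.
- beaker_b: Glass beaker, 68 mm dia., 90 mm high, standing right of the tray; origin centre of its underside. Leave alone.
- jar: Amber glass jar, 64 mm dia., 85 mm high, standing in the nook right of the throat; origin centre of its underside. Leave alone.
There are look-alikes about, which are no part of the job. What is shaped like the part that bears ball0_center but blue is not meant.

How it is judged:
By the outcome, as a careful person would: the job done as asked, in the order asked, and still so for the second after the job is handed in, with the robot touching nothing.
It also fails if it takes over 48 s, if anything falls off the work surface, if the arm or the gripper's body presses on something with over 40 N, if the wrist force passes 120 N, or if a joint passes its speed limit or range.

### The arm

A 6-joint arm with a two-finger parallel gripper is mounted at the origin on the work surface. World frame = base frame: x ahead of the robot, y to its left, z up, the work surface at z = 0. Lengths are in m, angles in rad, forces in N, time in s.
With the tool pointing down it reaches from about 0.375 to 0.9 m from the base axis. Payload 3.1 kg.
Tool frame: the origin (TCP) lies at the very end of the fingers, on their centre line; the grasp point (between the pads) lies 19 mm behind it; z points along the fingers, x is the direction in which the jaws open and shut, and the axes are right-handed (so a half turn about z gives the same grasp; the last joint's range is limited). The gripper opens to 87 mm and grips with 3 to 60 N. Pads are 19 mm wide; open, the fingers measure 117 mm over their backs; the gripper's body (75 mm by 190 mm) begins 51 mm behind the grasp point.
Start: joints at [1.157, 0.527, 1.433, -0, 1.181, -0.178], TCP at [0.145, 0.608, 0.223] pointing down, gripper open.
Joint ranges: [-3.08, 3.08], [-0.75, 2.2], [0.22, 2.44], [-1.43, 4.57], [0, 2.65], [-2.85, 2.85]. Speed limits (rad/s): [2.79, 2.79, 3.14, 3.14, 3.14, 3.14].

### API

Orientations are given as a unit quaternion [x, y, z, w].
In Python, from bench import arm, claw, kin, sensors, vision, finder gives the robot as it stands. Calls block until the motion is done:
- arm.reach(position, orientation): joint-space move of the TCP to a pose.
- arm.servo_line(position, orientation=None, speed=0.15): straight line of the TCP; orientation=None keeps the orientation; speed is the mean speed in m/s.
- arm.movej(angles): joint-space move.
- claw.grip(opening, force=None): finger opening in m; force is the grip in N (None keeps the last); returns when the fingers have stopped.
- arm.hold(seconds).
- kin.ik(position, orientation): joint angles nearest the present ones, or None.
- sensors.observe(): the state.
- vision.read_camera(name): name is "scene" or "top" or "wrist"; returns the picture (400x640x3 uint8, blue, green, red); there is no depth.
- vision.camera_model(name): a dict with "intrinsics" (3x3 intrinsics, pixels), "R" (3x3) and "t" (3): a world point X has camera coordinates R X + t. Camera axes: x right, y down, z forward; pixel columns grow to the right and rows downward; lengths in m; the calibration is good to about 2 mm. A picture is of the moment at which its call begins: read the wrist's pose just before it. camera_model takes no time and is no camera call; for the wrist camera it gives the pose at the moment of the call.
A pose or a line that the arm cannot do raises arm.Unreachable and nothing moves.
- arm.close_job(): hands the job in, once; it reports no verdict.
Trained networks look in the newest picture that a camera, given by its name, has taken for a name from the list of things; names that differ only in an ending like _2 or _b are one class to them, and where a whole thing is asked for, a point or a joint stands for the part that bears it (a point fixed in the world has none). Each returns a list of dicts, best first, with "p" (0 to 1); they miss things now and then, are a little off and sometimes report something else, mostly with a low value. They report only what shows in the picture. A call takes as long as a camera call. They do not tell look-alikes from the thing itself.
- finder.search_frame(camera, query): "xyz" ([x, y, z] in m, in world coordinates, good to about 4 mm: the middle of the surface that is visible of it).
The state is a dict: "time": time; "qpos": joint angles; "joint_vel": joint speeds; "joint_torque": joint torques, N m; "ee_pos": TCP position; "eef_rot": TCP orientation; "contact_force": force on the tool from outside, world axes, zero at the start; "ft_torque": the same for the moment, N m; "width": finger opening in m.
Only numpy, scipy, OpenCV 4.12 (cv2) and the standard library are available. Lean on these libraries where they do the work, as an engineer would, in place of code of your own. Each camera call takes 0.05 s, during which the arm holds its last target. There are 200 camera calls.

## Working session

There is one attempt and no reset: what is moved stays moved. The work goes in short steps, each a Python script; the robot and the scene stay as the last script left them, time stands still between calls to the robot, and variables do not carry over. Pictures are saved under pics/ and viewed, about 8 in all and at most 12, crops included, and the job is handed in when it is done.

```bash
mkdir -p pics; ls; python3 - <<'E'
from bench import arm, claw, kin, sensors, vision, finder
import cv2
s=sensors.observe();print(s)
for c in ("top","scene"):
    im=vision.read_camera(c);cv2.imwrite(f"pics/{c}0.png",im)
    for q in ("chute","throat","slot","tray","big_center","ball0_center","beaker_a","jar"):
        print(c,q,[(round(d["p"],2),[round(v,3) for v in d["xyz"]]) for d in finder.search_frame(c,q)][:6])
print(sensors.observe()["time"])
E
```

```text
pics
{'time': 0.0, 'qpos': array([ 1.15747365e+00,  5.28471237e-01,  1.43390600e+00, -1.66009123e-05,
        1.18137034e+00, -1.78500701e-01]), 'joint_vel': array([-0.00087757,  0.00132865, -0.00026255,  0.00057594, -0.00053676,
       -0.00013563]), 'joint_torque': array([-2.43193521e-03, -4.40031731e+01, -1.76592475e+01,  6.32846332e-02,
        5.81239408e-02, -2.10115841e-04]), 'ee_pos': array([0.14509747, 0.60717447, 0.22156733]), 'eef_rot': array([ 7.85067601e-01,  6.19409154e-01, -9.47328118e-04,  5.13365682e-04]), 'contact_force': array([ 0.07307745, -0.08355211, -0.21975293]), 'ft_torque': array([ 0.03644475,  0.02672405, -0.03282058]), 'width': 0.08711766407880563}
top chute [(0.89, [0.484, -0.079, 0.034])]
top throat [(0.75, [0.481, -0.074, 0.033])]
top slot [(0.69, [0.477, -0.073, 0.032])]
top tray [(0.63, [0.476, -0.077, 0.029])]
top big_center [(0.95, [0.495, -0.087, 0.075])]
top ball0_center [(0.82, [0.516, 0.172, 0.038]), (0.63, [0.388, 0.116, 0.037]), (0.29, [0.701, -0.006, 0.058])]
top beaker_a [(0.68, [0.391, -0.203, 0.051]), (0.63, [0.698, -0.008, 0.058]), (0.23, [0.474, 0.045, 0.075])]
top jar [(0.86, [0.552, 0.051, 0.086])]
scene chute [(0.61, [0.598, -0.117, 0.025])]
scene throat [(0.74, [0.598, -0.12, 0.025])]
scene slot [(0.76, [0.599, -0.122, 0.024])]
scene tray [(0.74, [0.599, -0.115, 0.024])]
scene big_center [(0.65, [0.518, -0.09, 0.069])]
scene ball0_center [(0.96, [0.532, 0.168, 0.034]), (0.77, [0.5, -0.043, 0.065])]
scene beaker_a [(0.89, [0.407, -0.19, 0.06]), (0.89, [0.708, -0.004, 0.061])]
scene jar [(0.79, [0.584, 0.052, 0.062])]
0.9
```

View pics/top0.png

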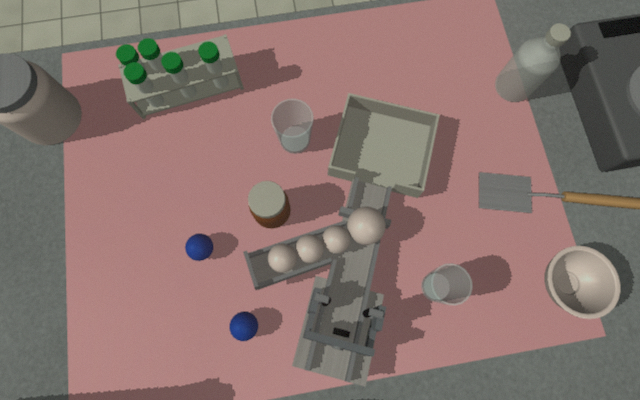

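View pics/scene0.png

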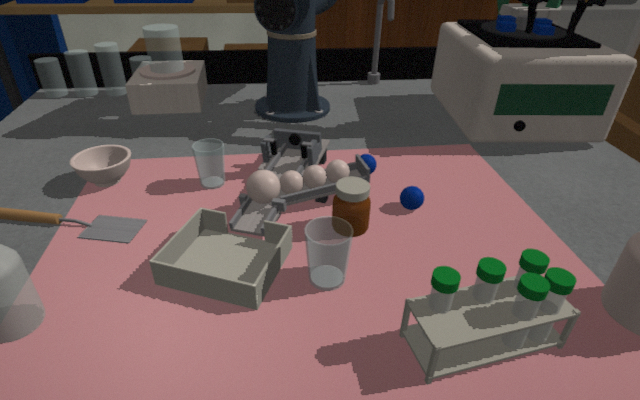

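Top picture: the chute's lane runs from the big ball (367,225) down to the catch at about (345,310) and the buffer bar at (340,335). The white queue at (337,240), (310,248) and (282,258) is the real one, because it sits in the side lane. The blue balls at (199,247) and (244,326) are the look-alikes. Next I'll enlarge the chute to fix its frame.

```bash
cat > h.py <<'E'
import numpy as np, cv2
from bench import arm, claw, kin, sensors, vision, finder
def proj(cam,X):
    m=vision.camera_model(cam);c=np.asarray(X,float)@np.array(m["R"]).T+m["t"];p=c@np.array(m["intrinsics"]).T
    return p[...,:2]/p[...,2:]
def back(cam,uv,z):
    m=vision.camera_model(cam);R=np.array(m["R"]);d=R.T@np.linalg.solve(np.array(m["intrinsics"]),[uv[0],uv[1],1.]);o=-R.T@np.array(m["t"])
    return o+d*(z-o[2])/d[2]
E
python3 - <<'E'
from h import *
im=cv2.imread("pics/top0.png")[85:390,235:400]
im=cv2.resize(im,None,fx=4,fy=4,interpolation=cv2.INTER_CUBIC)
# two halves side by side, lower ends: 660 wide each -> rotate to fit
im=cv2.resize(im,None,fx=.49*1.0,fy=.49*1.0,interpolation=cv2.INTER_AREA) if False else im
cv2.imwrite("pics/crop1.png",im[360:960]) # rows 175..325
print(back("top",(367,225),.054),back("top",(340,335),.05), back("top",(320,200),0))
m=vision.camera_model("top");print(-np.array(m["R"]).T@m["t"],m["intrinsics"][0][0])
E
```

```text
[ 0.50062352 -0.09589071  0.054     ] [ 0.34675651 -0.02444285  0.05      ] [ 0.56622603 -0.03320215  0.        ]
[0.39202485 0.00322021 0.70017674] 420.0542552597829
```

View pics/crop1.png

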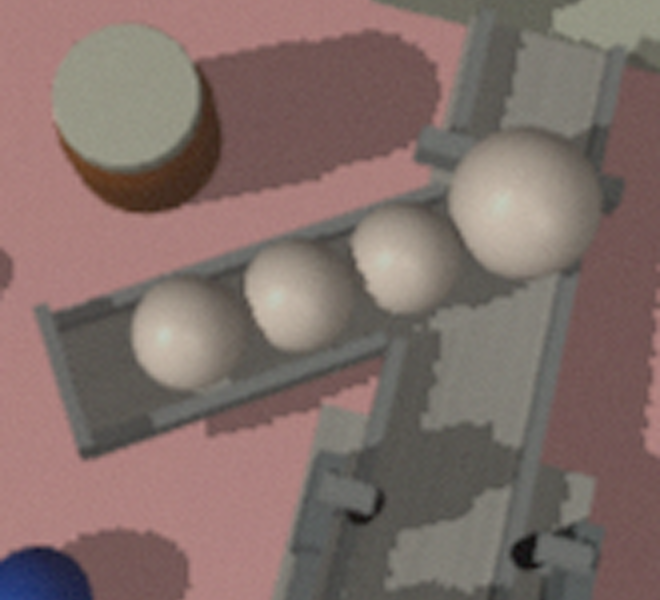

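```bash
cat >> h.py <<'E'
def deck(x,y,h=0): return .022+.105*x-.053*y+h
def W(x,y,h,P):
    """chute (x,y, height above deck) -> world; P=(ox,oy,theta)"""
    c,s=np.cos(P[2]),np.sin(P[2]);return np.array([P[0]+c*x-s*y,P[1]+s*x+c*y,deck(x,y,h)])
def overlay(cam,im,P,f,off):
    L=[((0,24,0),(.18,24,0),(0,255,0)),((0,24,13),(.18,24,13),(0,255,255)),((.065,-30,13),(.18,-30,13),(0,255,255)),
       ((0,27,20),(-.01,27,20),(0,0,255)),((0,-23,20),(-.01,-23,20),(0,0,255)),((0,-23,20),(0,-43,20),(0,0,255)),((0,27,20),(0,47,20),(0,0,255)),((-.07,-23,0),(-.07,27,0),(255,0,0))]
    for a,b,c in L:
        q=proj(cam,[W(a[0],a[1]/1e3,a[2]/1e3,P),W(b[0],b[1]/1e3,b[2]/1e3,P)]);q=((q-off+.5)*f).astype(int)
        cv2.line(im,tuple(map(int,q[0])),tuple(map(int,q[1])),c,1)
    return im
E
python3 - <<'E'
from h import *
from scipy.optimize import least_squares
foot=[(373.75,245),(365,287.5),(359.5,311)]
def r(P):
    o=list((proj("top",W(.015,0,.030,P))-(366.3,225.8)))
    for p in foot:
        # distance to projected foot line
        a,b=proj("top",[W(.02,.024,0,P),W(.13,.024,0,P)]);n=np.array([-(b-a)[1],(b-a)[0]]);o.append((np.array(p)-a)@n/np.linalg.norm(n))
    return o
s=least_squares(r,[.51,-.1,2.8]);P=s.x;print(P,np.round(s.fun,2));np.save("P.npy",P)
a=cv2.resize(cv2.imread("pics/top0.png")[170:390,280:400],None,fx=2.7,fy=2.7,interpolation=cv2.INTER_CUBIC);a=overlay("top",a,P,2.7,(280,170))
b=cv2.resize(cv2.imread("pics/scene0.png")[110:270,220:380],None,fx=2.9,fy=2.9,interpolation=cv2.INTER_CUBIC);b=overlay("scene",b,P,2.9,(220,110))
h=max(a.shape[0],b.shape[0]);a,b=[cv2.copyMakeBorder(i,0,h-i.shape[0],0,0,0) for i in (a,b)]
cv2.imwrite("pics/ov1.png",np.hstack([a,b]))
R=P[2]
from scipy.spatial.transform import Rotation as Ro
for yaw in (0,np.pi/2,np.pi,-np.pi/2):
    q=(Ro.from_euler("z",R+yaw)*Ro.from_euler("x",np.pi)).as_quat()
    for x in (-.05,-.03,.06,.1,.13,.15): 
        j=kin.ik(W(x,0,.024,P),q);print(round(yaw,2),x,None if j is None else np.round(j,2))
E
```

```text
[ 0.51369843 -0.09988683  2.69866635] [-0.8  -0.19  1.05 -0.1  -0.09]
0 -0.05 None
0 -0.03 None
0 0.06 None
0 0.1 None
0 0.13 None
0 0.15 None
1.57 -0.05 [-0.41  0.72  1.7  -0.    0.72  1.6 ]
1.57 -0.03 [-0.41  0.7   1.75 -0.    0.69  1.61]
1.57 0.06 [-0.4   0.62  1.97 -0.    0.55  1.61]
1.57 0.1 [-0.4   0.59  2.06 -0.    0.49  1.62]
1.57 0.13 [-0.39  0.57  2.13 -0.    0.44  1.62]
1.57 0.15 [-0.39  0.56  2.17 -0.    0.41  1.62]
3.14 -0.05 [-0.41  0.72  1.7  -0.    0.72  0.03]
3.14 -0.03 [-0.41  0.7   1.75 -0.    0.69  0.04]
3.14 0.06 [-0.4   0.62  1.97 -0.    0.55  0.04]
3.14 0.1 [-0.4   0.59  2.06 -0.    0.49  0.05]
3.14 0.13 [-0.39  0.57  2.13 -0.    0.44  0.05]
3.14 0.15 [-0.39  0.56  2.17 -0.    0.41  0.05]
-1.57 -0.05 [-0.41  0.72  1.7  -0.    0.72 -1.54]
-1.57 -0.03 [-0.41  0.7   1.75 -0.    0.69 -1.54]
-1.57 0.06 [-0.4   0.62  1.97 -0.    0.55 -1.53]
-1.57 0.1 [-0.4   0.59  2.06 -0.    0.49 -1.52]
-1.57 0.13 [-0.39  0.57  2.13 -0.    0.44 -1.52]
-1.57 0.15 [-0.39  0.56  2.17 -0.    0.41 -1.52]
```

View pics/ov1.png

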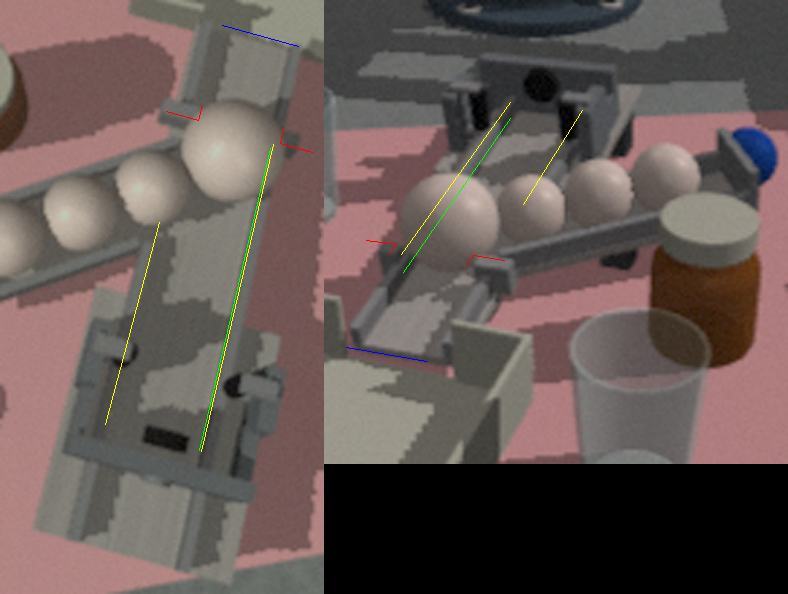

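The overlay fits the rails, cheeks and buffer to a few mm in both views. That's enough, since the flat closed-finger face tolerates some sideways error. Next: lift, swing over, close the fingers and descend below the ball.

```bash
cat >> h.py <<'E'
from scipy.spatial.transform import Rotation as Ro
P=np.load("P.npy") if __import__("os").path.exists("P.npy") else None
def quat(yaw=-np.pi/2): return (Ro.from_euler("z",P[2]+yaw)*Ro.from_euler("x",np.pi)).as_quat()
def state():
    s=sensors.observe();d=np.array([np.cos(P[2]),np.sin(P[2])]);p=s["ee_pos"]-[P[0],P[1],0]
    cx,cy=p[:2]@d,p[:2]@[-d[1],d[0]];f=s["contact_force"]
    return s["time"],cx,cy,p[2]-deck(cx,cy),f[:2]@d,f[:2]@[-d[1],d[0]],f[2]
def show(): t,*r=state();print("t%.2f x%.1f y%.1f h%.1f F %.2f %.2f %.2f"%(t,*[1e3*v for v in r[:3]],*r[3:]))
E
python3 - <<'E'
from h import *
s=sensors.observe();p=s["ee_pos"]
arm.reach(p*[.9,.9,1]+[0,0,.12],s["eef_rot"]);show()
a=W(-.047,0,.024,P);q=quat()
up=a.copy();up[2]=.24
arm.reach(up,q);show()
claw.grip(0.0,10);show()
cv2.imwrite("pics/w1.png",vision.read_camera("wrist"));cv2.imwrite("pics/t1.png",vision.read_camera("top"))
for c,qq in (("wrist","big_center"),("wrist","ball0_center")):
    print(qq,[(round(d["p"],2),np.round(d["xyz"],3)) for d in finder.search_frame(c,qq)][:4])
np.save("q.npy",q)
im=overlay("wrist",cv2.imread("pics/w1.png"),P,1,(0,0));cv2.imwrite("pics/w1o.png",im)
E
```

```text
t1.50 x623.2 y-420.3 h232.8 F 0.22 0.77 -0.29
t4.31 x-46.8 y-0.9 h223.0 F -0.44 0.78 -0.58
t5.83 x-47.0 y0.0 h222.9 F 0.34 -0.05 -0.38
big_center [(0.65, array([ 0.487, -0.042,  0.066])), (0.64, array([ 0.5  , -0.093,  0.076]))]
ball0_center [(0.83, array([ 0.488, -0.045,  0.069])), (0.75, array([0.515, 0.164, 0.037]))]
```

View pics/w1o.png

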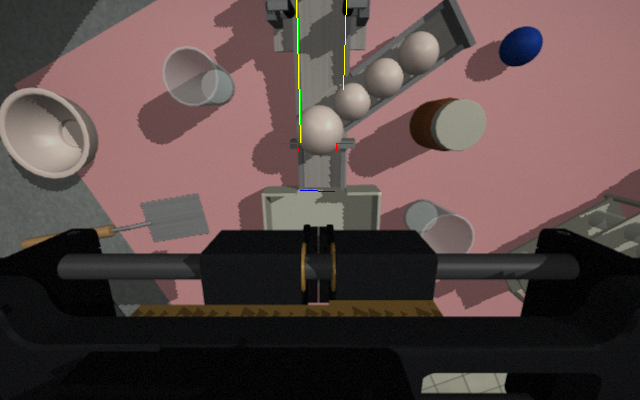

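The wrist view confirms the frame. The overlay lies on the rails (297 to 345 px), the cheeks (row 145) and the deck end (row 190). The big ball is at (321,130) with the white queue to its right, and the blue ball is off at (520,46). I'll descend and push.

```bash
cat >> h.py <<'E'
Y0=-.001
def go(x,sp,h=.0245): arm.servo_line(W(x,Y0,h,P),quat(),speed=sp)
E
python3 - <<'E'
from h import *
go(-.044,.12,.05);go(-.044,.06);show()
f0=np.mean([state()[4] for _ in range(3)]);np.save("f0.npy",f0)
x=-.044;log=[]
while x<.082:
    x+=.004;go(x,.03);s=state();log.append((round(s[0],2),round(x*1e3),round(s[4]-f0,1),round(s[5],1),round(s[6],1)))
    if abs(s[4]-f0)>5: break
print(*log[::1],sep="\n");show();cv2.imwrite("pics/t2.png",vision.read_camera("top"))
a=cv2.imread("pics/t2.png")[150:390,240:480];cv2.imwrite("pics/t2c.png",cv2.resize(a,None,fx=2,fy=2))
E
```

```text
t8.20 x-43.7 y-1.0 h24.0 F -0.41 -0.23 0.67
(8.48, -40, np.float64(0.3), np.float64(0.2), np.float64(0.1))
(8.77, -36, np.float64(0.7), np.float64(-0.4), np.float64(-0.9))
(9.05, -32, np.float64(-0.5), np.float64(-0.5), np.float64(0.1))
(9.33, -28, np.float64(0.0), np.float64(-0.3), np.float64(-0.2))
(9.62, -24, np.float64(-0.2), np.float64(-0.7), np.float64(-0.2))
(9.9, -20, np.float64(-0.7), np.float64(-0.5), np.float64(1.2))
(10.18, -16, np.float64(-1.2), np.float64(-0.3), np.float64(1.9))
(10.47, -12, np.float64(-2.4), np.float64(0.6), np.float64(1.1))
(10.75, -8, np.float64(-1.7), np.float64(0.4), np.float64(-0.2))
(11.03, -4, np.float64(-0.1), np.float64(-0.1), np.float64(0.5))
(11.32, 0, np.float64(0.0), np.float64(-0.8), np.float64(-0.3))
(11.6, 4, np.float64(-0.4), np.float64(0.2), np.float64(0.1))
(11.88, 8, np.float64(-0.1), np.float64(-0.0), np.float64(-0.7))
(12.17, 12, np.float64(0.9), np.float64(-0.7), np.float64(0.4))
(12.45, 16, np.float64(-0.0), np.float64(0.8), np.float64(0.3))
(12.73, 20, np.float64(0.1), np.float64(-0.4), np.float64(0.7))
(13.02, 24, np.float64(-
[... 344 characters left out ...]
p.float64(0.1))
(14.72, 48, np.float64(1.0), np.float64(0.3), np.float64(1.0))
(15.0, 52, np.float64(0.2), np.float64(1.6), np.float64(0.7))
(15.28, 56, np.float64(1.1), np.float64(0.5), np.float64(-0.2))
(15.57, 60, np.float64(0.2), np.float64(0.9), np.float64(-0.2))
(15.85, 64, np.float64(-0.5), np.float64(-0.1), np.float64(-0.4))
(16.13, 68, np.float64(0.0), np.float64(0.6), np.float64(0.3))
(16.42, 72, np.float64(-0.6), np.float64(-0.5), np.float64(-0.9))
(16.7, 76, np.float64(-0.0), np.float64(-0.3), np.float64(0.1))
(16.98, 80, np.float64(-0.5), np.float64(0.2), np.float64(-0.2))
(17.27, 84, np.float64(0.3), np.float64(-0.3), np.float64(0.2))
t17.27 x84.6 y-1.0 h24.4 F -0.07 -0.32 0.17
```

View pics/t2c.png

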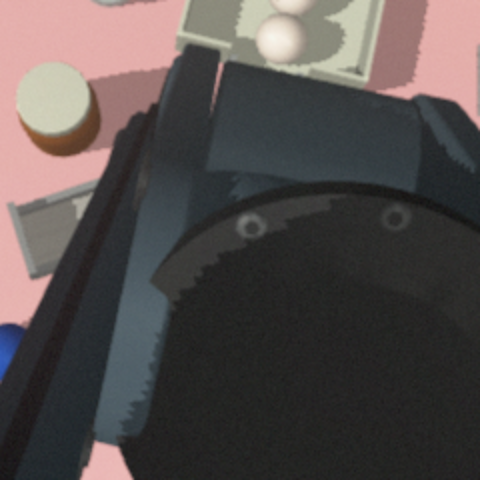

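Small balls are already in the tray, at about (280,40) in this crop. The arm hides the big ball from the top camera, so I'll check it with the wrist camera before the fine push.

```bash
python3 - <<'E'
from h import *
a=vision.read_camera("wrist");b=vision.read_camera("scene")
cv2.imwrite("pics/v2.png",np.vstack([a[:300],b[100:300]]))
E
```

```text
(no output)
```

View pics/v2.png

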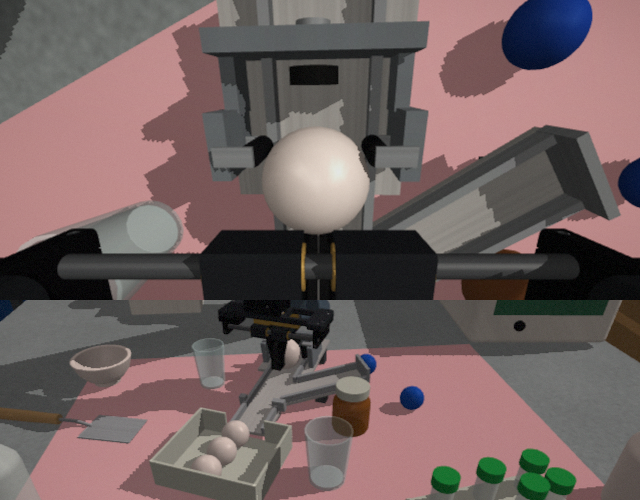

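The wrist view shows the big ball at (316,180) in front of the fingers, just short of the rollers at (258,150) and (373,150). The scene view shows all three small balls in the tray. I'll continue in fine steps, stopping on force.

```bash
python3 - <<'E'
from h import *
f0=np.load("f0.npy")
def F(): return -(np.mean([state()[4]])-f0)
x=.084;log=[];peak=0;passed=False;end="range"
while x<.150:
    f=F() if not log else log[-1][2]
    x+=.001 if f<3 else .0005
    go(x,.02);f=F();s=state();log.append((round(s[0],2),round(x*1e3,1),round(float(f),1),round(s[1]*1e3,1)))
    if not passed: peak=max(peak,f)
    if peak>4.5 and f<2.2: passed=True
    if passed and f>6: end="buffer";break
    if f>11.5: end="limit";break
    if s[0]>34: end="time";break
print(end,peak,passed);print(*log,sep="\n")
cv2.imwrite("pics/w3.png",vision.read_camera("wrist")[:300])
E
```

```text
buffer 7.326859439238089 True
(17.67, 85.0, 0.3, np.float64(84.9))
(17.92, 86.0, 0.2, np.float64(85.6))
(18.17, 87.0, 2.4, np.float64(85.9))
(18.42, 88.0, 5.8, np.float64(86.3))
(18.67, 88.5, 5.7, np.float64(86.5))
(18.92, 89.0, 5.5, np.float64(86.5))
(19.17, 89.5, 5.8, np.float64(86.7))
(19.42, 90.0, 6.2, np.float64(87.0))
(19.67, 90.5, 6.9, np.float64(87.3))
(19.92, 91.0, 5.9, np.float64(87.7))
(20.17, 91.5, 7.3, np.float64(88.1))
(20.42, 92.0, 7.1, np.float64(88.6))
(20.67, 92.5, 5.8, np.float64(89.2))
(20.92, 93.0, 6.0, np.float64(89.8))
(21.17, 93.5, 7.0, np.float64(90.3))
(21.42, 94.0, 5.8, np.float64(90.9))
(21.67, 94.5, 6.1, np.float64(91.6))
(21.92, 95.0, 5.9, np.float64(92.2))
(22.17, 95.5, 5.8, np.float64(92.9))
(22.42, 96.0, 5.9, np.float64(93.5))
(22.67, 96.5, 5.3, np.float64(94.2))
(22.92, 97.0, 4.9, np.float64(95.0))
(23.17, 97.5, 4.4, np.float64(95.7))
(23.42, 98.0, 3.7, np.float64(96.4))
(23.67, 98.5, 4.4, np.float64(97.5))
(23.92, 99.0, 3.5, np.float64(99.3))
(24.17, 99.5, 3.3, np.float64(100.1))
(24.42, 100.0, 1.5, np.float64(100.5))
(24.67, 101.0, 2.1, np.float64(101.7))
(24.92, 102.0, 1.1, np.float64(102.8))
(25.17, 103.0, 0.1, np.float64(103.9))
(25.42, 104.0, 0.6, np.float64(104.6))
(25.67, 105.0, 1.2, np.float64(105.0))
(25.92, 106.0, 1.9, np.float64(105.3))
(26.17, 107.0, 4.7, np.float64(105.8))
(26.42, 107.5, 5.0, np.float64(106.0))
(26.67, 108.0, 5.5, np.float64(106.1))
(26.92, 108.5, 5.4, np.float64(106.3))
(27.17, 109.0, 6.1, np.float64(106.4))
```

View pics/w3.png

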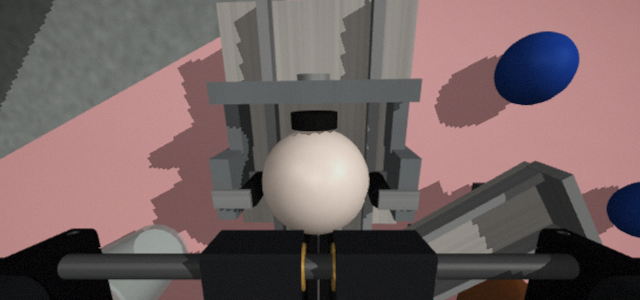

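The push shows the expected signature: a 7 N peak at the rollers, a drop to about 0, then a stiff rise at the buffer. The ball is touching the buffer at (314,122). I'll back off slowly, lift away and check.

```bash
python3 - <<'E'
from h import *
go(.100,.02);show();go(.075,.06);go(.075,.12,.15);show()
a=W(.0,0,0,P);a[2]=.30;arm.reach(W(-.04,0,.22,P),quat());arm.hold(.6);show()
cv2.imwrite("pics/v4.png",np.vstack([vision.read_camera("wrist")[:300],vision.read_camera("scene")[100:300]]))
print([(round(d["p"],2),np.round(d["xyz"],3)) for d in finder.search_frame("scene","big_center")][:4], W(.146,0,.03,P))
E
```

```text
t27.82 x101.2 y-1.0 h24.2 F 0.92 -0.14 -0.35
t29.58 x75.6 y-0.9 h149.4 F -0.99 0.08 -0.44
t30.76 x-39.9 y-0.0 h220.0 F -0.19 -0.13 -0.26
[(0.89, array([ 0.402, -0.038,  0.08 ]))] [ 0.38178723 -0.03731339  0.06733   ]
```

View pics/v4.png

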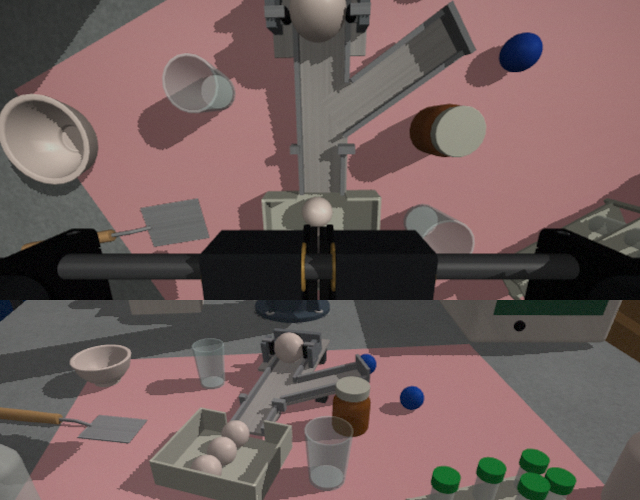

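The big ball stays in the catch at (289,347) in the scene part. All three small balls are in the tray, the glassware hasn't moved and the arm is clear, so I'm handing in.

```bash
python3 -c "
from bench import arm
print(arm.close_job())"
```

```text
the job is handed in; nothing more can be done
None
```

The job is done and handed in at about 31 s of the 48 s allowed. With closed fingers I pushed the big ball straight up the lane, between the rollers and onto the buffer.

- **Forces:** The highest force I read while pushing was about 7.3 N, at the rollers. It then fell to about zero and rose to about 6 N at the buffer, which is where I stopped. I read the force after each small step, so a brief peak between steps would not show.
- **Last pictures:** After I backed off, lifted clear and waited 0.6 s, the big ball was still in the catch. All three white balls lay in the tray, and the beakers and jar were standing where they began.
- **Disagreement:** The finder put the big ball about 2 cm from where I expected its seated centre, towards the camera. It reports the visible surface, so part of that is expected, and the pictures show the ball in the catch. No check failed.

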